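Line up two cans in the corner of the packing fence

ROBOT

A 6-joint arm with a two-finger parallel gripper is mounted at the origin on the work surface. World frame = base frame: x ahead of the robot, y to its left, z up, the work surface at z = 0. Lengths are in m, angles in degrees, forces in N, time in s.
With the tool pointing down it reaches from about 0.35 to 0.8 m from the base axis. Payload 7.3 kg.
Tool frame: the origin (TCP) lies between the finger pads; the fingertips stand 8 mm ahead of it and the grasp point (between the pads) lies 11 mm behind it; z points along the fingers, y is the line along which they close (so a half turn about z gives the same grasp; the last joint's range is limited). The gripper opens to 85 mm and grips with 20 to 120 N. Pads are 22 mm wide; open, the fingers measure 114 mm over their backs; the gripper's body (76 mm by 85 mm) begins 54 mm behind the grasp point. The pads swing forward as they close: fully open they stand 13 mm farther back than shut.
Start: joints at [-72.365, 19.595, 87.324, -0, 73.075, -8.365], TCP at [0.23, -0.472, 0.239] pointing down, gripper open.
Joint ranges: [-145.02, 145.02], [-44.19, 115.74], [2.07, 154.8], [-57.11, 237.11], [16.16, 152.29], [-177.93, 177.93]. Speed limits (degrees/s): [147.25, 147.25, 180, 180, 180, 180].

INTERFACE

Orientations are given as a 3x3 rotation matrix whose columns are the frame's x, y, z axes.
In Python, from station import arm gives the robot as it stands.
- The arm moves only by the tool jog_arm, never from a script. Its argument "motion" is one flat list of numbers, 7 for each row, row after row: the turn, a rotation vector about the tool's x, y, z in degrees, then the shift along the tool's x, y, z in m, then the opening, from 0 (shut) to 1 (fully open). A call has exactly 10 rows; each row shifts and turns the commanded pose from where the row before left it, along the tool's axes as they then stand; what a row does not reach is not made up. A row lasts 1/8 s, in which the tool goes at most 62.5 mm and 10.7 degrees, less where a joint would pass 70% of its speed; a pose out of reach is approached as far as the arm can. A call with a gripper value outside its range is refused whole. The fingers move at their own pace and stop on an object; "grip_force" is the grip in N (left out, the last holds). Time passes only in rows, so rows that do not move let the fingers close, or fill a call up. It gives the time, the measured TCP pose, the force, the opening and the grip force at its end, in the units of the state.
- arm.get_state(): the state, without advancing time (a new reading comes with each control period).
- arm.get_image(name): name is "scene" or "side" or "wrist"; returns a dict with "frame" (400x640x3 uint8, red, green, blue), "K" (3x3 intrinsics, pixels), "k1" (the pictures are not rectified: a ray, as slopes to the right and down, at radius r is drawn at 1 + k1 r^2 times it, then the intrinsics apply), "world_to_cam" (4x4, takes a point from world to camera coordinates); the wrist camera has in their place "tool_from_camera" (4x4, takes a point from camera to tool coordinates, whose origin is the TCP and whose axes are the flange's). Camera axes: x right, y up, looking along -z (the intrinsics and any distortion apply to the point x, -y, -z); pixel columns grow to the right and rows downward; lengths in m; the calibration is good to about 2 mm. A picture is of the moment at which its call begins: read the wrist's pose just before it. There is no depth.
- arm.close_job(): hands the job in; it is judged then, once.
The state is a dict: "time_s": time; "joints": joint angles; "joint_velocities": joint speeds; "tau": joint torques, N m; "tool_pos": TCP position; "ee_rot": TCP orientation; "contact_force": force on the tool from outside, world axes, zero at the start; "wrist_torque": the same for the moment, N m; "gripper_width": opening from 0.0 (shut) to 1.0 (fully open); "grip_force": force on a finger pad.
Only numpy, scipy, OpenCV 4.12 (cv2) and the standard library are available. Lean on these libraries where they do the work, as an engineer would, in place of code of your own. Each camera call takes 0.05 s, during which the arm holds its last target. There are 200 camera calls.

TASK

Push the green-banded can along the table into the corner of the blue packing fence, so that it stands against both the fence and its orange end stop. Then push the blue-banded can up to it, so that it stands against the fence and against the green can, in line. Push gently with the fingertips: do not grip, lift or tip the cans, leave everything else where it stands, and finish with the hand clear.

Things in the scene. Friction and masses are not known exactly. Their poses are not given: they have to be found in the camera images.
- corner (a point): Inner corner of the fixed packing fence, on the table surface; x points away from the robot (turned a little), z up. Blue fence face: plane x = 0, from the corner 380 mm along -y, 6 mm thick, its 3 mm thick foot reaching to x = +36 mm. Orange end stop face: plane y = 0, from the corner 64 mm along -x, 6 mm thick. Both 25 mm high. Cans belong on the -x, -y side.
- can_green: Sealed full tin can with a green band and green top, a plain upright cylinder 66 mm in diameter (radius 33 mm) and 62 mm high, about 0.22 kg, loose. Origin: centre of its underside; z up. It slides on the table; pushed low down it does not tip.
- can_blue: The same can with a blue band and blue top. Origin: centre of its underside; z up.
- can_plain: The same can, bare tin with a pale gold top, standing in the same rough row (across y) as the green and blue cans; leave it alone. Origin: centre of its underside.
- tall_a: Tall bare tin can, 73 mm in diameter, 110 mm high, to the left of the work; leave it alone. Origin: centre of its underside.
- tall_b: Another tall can like tall_a; leave it alone. Origin: centre of its underside.
- jar: Closed jar, 64 mm in diameter, 90 mm high, to the right of the work; leave it alone. Origin: centre of its underside.
- brush: Brush lying on the table to the right, about 200 mm long along its x; leave it alone. Origin: underside, near the middle.
- lid: Loose round pale gold can end lying flat, 72 mm in diameter, 6 mm thick, right of the robot; leave it alone. Origin: centre of its underside.
Mind the look-alikes: they are no part of the job. What is shaped like the can_blue but purple is not meant. Leave any red look-alike of the can_green alone.

How it is judged:
By the outcome, as a careful person would: the job done as asked, in the order asked, and still so for the second after the job is handed in, with the robot touching nothing.
It also fails if it takes over 72 s, if anything falls off the work surface, if the arm or the gripper's body presses on something with over 40 N, if the wrist force passes 120 N, or if a joint passes its speed limit or range.

## Working session

There is one attempt and no reset: what is moved stays moved. The work goes in short steps, Python scripts to look and compute and a tool call to move; the robot and the scene stay as the last step left them, time stands still between calls to the robot, and variables do not carry over. Pictures are saved under pics/ and viewed, at most 10 in all, crops included, and the job is handed in when it is done.

Besides the shell and the picture viewer there is one more tool, called after "Request:" as a command line: name --argument value ..., lists and objects as JSON in quotes. jog_arm: Moves the arm, as the interface text tells. Its arguments: {"type":"object","properties":{"motion":{"type":"array"},"grip_force":{"type":"number"}},"required":["motion"]}

```bash
mkdir -p pics; cat > h.py <<'E'
import numpy as np, cv2
from station import arm
def unproj(im,uv,z=0.0,st=None):
    """pixel -> world point on plane z"""
    K=im["K"];k=im["k1"];D=np.array([k,0,0,0,0.])
    n=cv2.undistortPoints(np.array([[uv]],float),np.array(K,float),D,None,None,None)[0,0] if False else cv2.undistortPoints(np.array([[uv]],float),np.array(K,float),D)[0,0]
    d=np.array([n[0],-n[1],-1.])
    if "world_to_cam" in im: T=np.linalg.inv(np.array(im["world_to_cam"]))
    else:
        W=np.eye(4);W[:3,:3]=st["ee_rot"];W[:3,3]=st["tool_pos"];T=W@np.array(im["tool_from_camera"])
    o=T[:3,3];d=T[:3,:3]@d
    return o+d*(z-o[2])/d[2]
def proj(im,P,st=None):
    if "world_to_cam" in im: M=np.array(im["world_to_cam"])
    else:
        W=np.eye(4);W[:3,:3]=st["ee_rot"];W[:3,3]=st["tool_pos"];M=np.linalg.inv(W@np.array(im["tool_from_camera"]))
    p=(M[:3,:3]@np.atleast_2d(P).T).T+M[:3,3]
    q=np.c_[p[:,0]/-p[:,2],-p[:,1]/-p[:,2]]
    r2=(q**2).sum(1,keepdims=True);q=q*(1+im["k1"]*r2)
    K=np.array(im["K"]);return q@K[:2,:2].T+K[:2,2]
def save(n,f): cv2.imwrite("pics/"+n+".png",cv2.cvtColor(np.ascontiguousarray(f),cv2.COLOR_RGB2BGR))
E
python3 - <<'E'
from h import *
st=arm.get_state(); print(st["time_s"],st["tool_pos"],np.round(st["ee_rot"],3).tolist(),st["contact_force"])
for n in("scene","side"):
    im=arm.get_image(n); save(n+"0",im["frame"]); print(n,np.round(np.linalg.inv(im["world_to_cam"])[:3,3],3),im["K"],im["k1"])
E
```

```text
0.0 [ 0.23003216 -0.47146275  0.23861103] [[0.899, 0.438, -0.0], [0.438, -0.899, 0.002], [0.0, -0.002, -1.0]] [-0.35314759 -0.12120517 -0.19067213]
scene [ 1.113 -0.346  1.069] [[481.85433302   0.         323.03710403]
 [  0.         481.85433302 201.52786945]
 [  0.           0.           1.        ]] 0.02707332341787659
side [0.382 0.734 0.915] [[422.47998396   0.         319.72988756]
 [  0.         422.47998396 199.45120409]
 [  0.           0.           1.        ]] -0.06790168979319282
```

View pics/scene0.png

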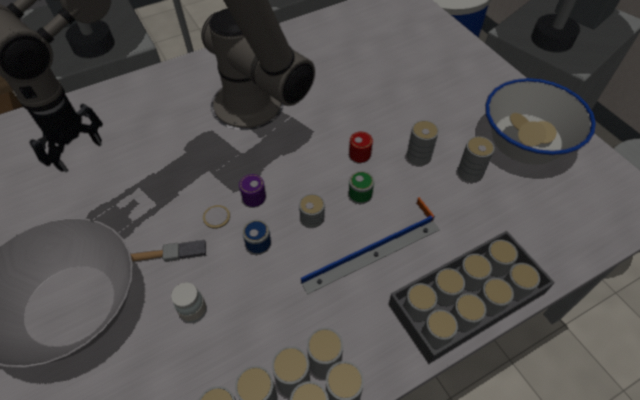

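View pics/side0.png

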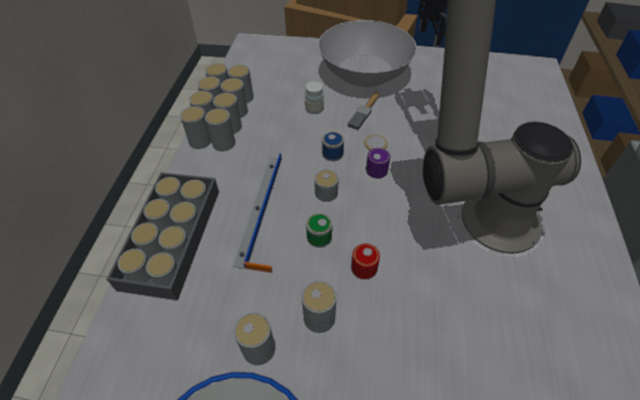

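The scene view shows the green can at about (361,187), blue at (257,236) and plain at (312,210). The fence runs from its corner near (432,218) to (303,280). In the side view, green is at (319,229), blue at (332,145), plain at (326,184), and the corner is near (247,265). I'll zoom in for accuracy.

```bash
python3 - <<'E'
import cv2,numpy as np
a=cv2.imread("pics/scene0.png")[120:300,235:445]; b=cv2.imread("pics/side0.png")[125:285,225:395]
a=cv2.resize(a,None,fx=3.3,fy=3.3,interpolation=cv2.INTER_CUBIC);b=cv2.resize(b,None,fx=3.6,fy=3.6,interpolation=cv2.INTER_CUBIC)
cv2.imwrite("pics/ca.png",a);cv2.imwrite("pics/cb.png",b);print(a.shape,b.shape)
E
```

```text
(594, 693, 3) (576, 612, 3)
```

View pics/ca.png

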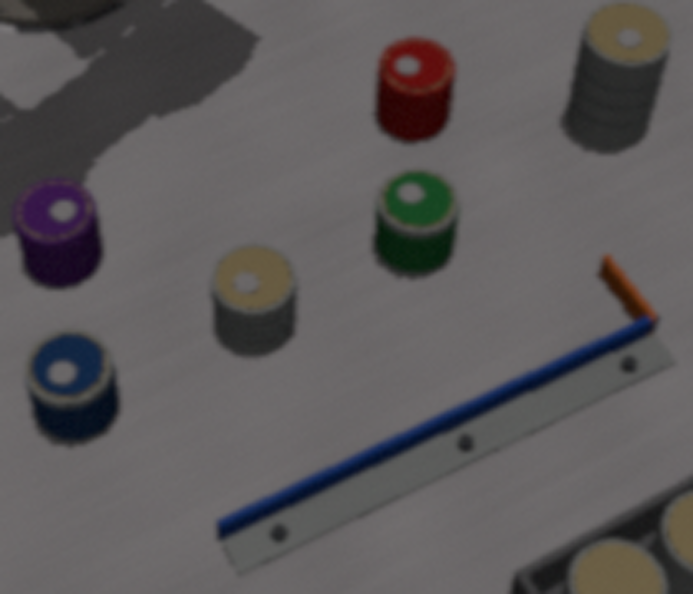

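View pics/cb.png

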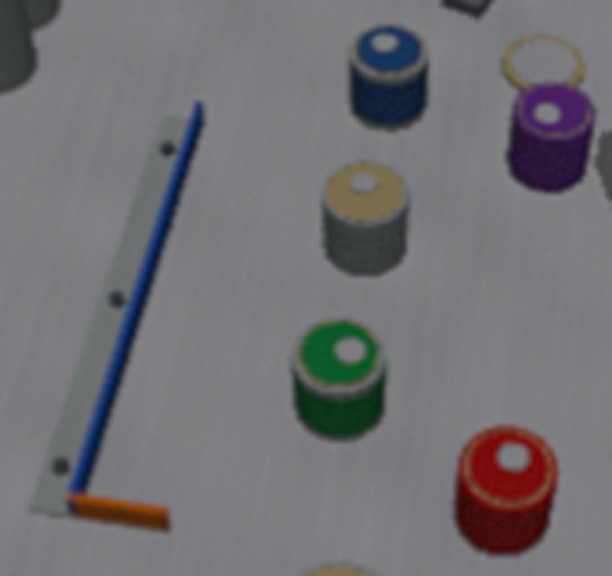

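The crops show clean silhouettes, so I'll fit the cans by silhouette bounds and the fence by its corner points, using both cameras.

```bash
cat > fit.py <<'E'
from h import *
from scipy.optimize import least_squares
S=arm.get_image("scene");D=arm.get_image("side")
ca=lambda u,v:np.array([235+(u+.5)/3.3-.5,120+(v+.5)/3.3-.5]); cb=lambda u,v:np.array([225+(u+.5)/3.6-.5,125+(v+.5)/3.6-.5])
t=np.linspace(0,2*np.pi,120)
def bb(im,x,y,r=.033,h=.062):
    P=np.r_[np.c_[x+r*np.cos(t),y+r*np.sin(t),0*t],np.c_[x+r*np.cos(t),y+r*np.sin(t),0*t+h]]
    q=proj(im,P);return np.r_[q.min(0),q.max(0)]
cans=dict(green=((376,170,457,274),(293,319,386,438)),blue=((28,332,118,442),(349,25,428,128)),plain=((212,245,297,354),(322,161,409,274)),
 red=((377,37,455,139),(456,426,556,552)),purple=((14,179,101,287),(508,82,594,190)))
for n,(a,b) in cans.items():
    A=np.r_[ca(*a[:2]),ca(*a[2:])];B=np.r_[cb(*b[:2]),cb(*b[2:])]
    f=lambda p:np.r_[bb(S,*p)-A,bb(D,*p)-B]
    s=least_squares(f,[.55,-.1]);print(n,np.round(s.x,4),np.round(s.fun,1))
    for im,M,nm in((S,A,"s"),(D,B,"d")):print("  ",nm,np.round(least_squares(lambda p:bb(im,*p)-M,[.55,-.1]).x,4))
L=[(S,(0,-.38,.025),ca(218,521)),(S,(.036,-.38,.003),ca(240,574)),(S,(.036,0,.003),ca(676,365)),(S,(-.064,0.003,.025),ca(605,256)),(S,(.006,0,.025),ca(656,320)),
(D,(0.003,-.38,.025),cb(198,100)),(D,(.036,-.38,.003),cb(165,116)),(D,(.036,0,.003),cb(32,510)),(D,(-.064,0,.025),cb(168,512)),(D,(-.064,.006,.0),cb(168,531))]
def f(p,L=L):
    R=np.array([[np.cos(p[2]),-np.sin(p[2])],[np.sin(p[2]),np.cos(p[2])]])
    return np.concatenate([proj(im,np.r_[p[:2]+R@np.array(q[:2]),q[2]])[0]-m for im,q,m in L])
for LL in(L,L[:5],L[5:]):
    s=least_squares(f,[.6,.1,0.],args=(LL,));print("fence",np.round(s.x[:2],4),np.degrees(s.x[2]),np.round(s.fun,1))
E
python3 fit.py
```

```text
green [0.4797 0.1224] [-0.4 -1.   1.   0.9 -0.1 -1.5  0.5  0.7]
   s [0.4794 0.1216]
   d [0.4801 0.1235]
blue [ 0.4851 -0.1869] [-0.8 -1.1  1.2  1.  -0.1 -1.1  0.3  0.5]
   s [ 0.4849 -0.1872]
   d [ 0.4852 -0.1858]
plain [ 0.4825 -0.0288] [ 0.  -0.6  0.2  0.7  0.  -0.7  0.2  0.5]
   s [ 0.4822 -0.0289]
   d [ 0.4827 -0.0285]
red [0.3568 0.1977] [-0.3 -0.1  0.4  0.8 -0.6 -0.9  1.   1. ]
   s [0.3554 0.1983]
   d [0.3574 0.1975]
purple [ 0.3465 -0.1366] [-0.4 -0.3  0.8  0.5 -0.3 -0.9  0.7  0.4]
   s [ 0.346 -0.137]
   d [ 0.347  -0.1355]
fence [0.6438 0.2381] -1.394782656916343 [ 0.4 -0.5  0.8 -0.3 -0.7 -0.7  1.  -0.6  0.1 -0.2  0.3  0.2 -0.6 -0.3
 -0.5 -2.2 -0.1 -1.3  0.3  0.7]
fence [0.6448 0.2367] -1.4908374676767535 [-0.1 -0.1  0.3  0.1 -1.  -0.1  0.9 -0.1 -0.1  0.3]
fence [0.6429 0.2401] -1.3169869978768127 [ 0.3  0.7 -0.6  0.2 -0.4 -1.4  0.1 -0.6  0.5  1.4]
```

```bash
python3 - <<'E'
from h import *
S=arm.get_image("scene");D=arm.get_image("side")
for n,im,uv,z in(("lid",S,(216.5,216),.006),("lid",D,(225+543/3.6,125+65/3.6),.006),("brush tip",S,(206,241),.01),("brush l",S,(206,253),.01),("brush",S,(164,250),.01),("brushD",D,(349,121),.01),
("tallA top",S,(425,130),.11),("tallB top",S,(479.5,147),.11),("tallA",D,(319,292),.11),("tallB",D,(253.5,325),.11),("jar",S,(184,294),.09)):
    print(n,np.round(unproj(im,uv,z)[:2],3))
E
```

```text
lid [ 0.358 -0.25 ]
lid [ 0.356 -0.243]
brush tip [ 0.419 -0.302]
brush l [ 0.452 -0.315]
brush [ 0.392 -0.403]
brushD [ 0.449 -0.331]
tallA top [0.449 0.34 ]
tallB top [0.57  0.428]
tallA [0.448 0.335]
tallB [0.567 0.425]
jar [ 0.574 -0.396]
```

Request:
jog_arm --motion '[0, 0, 0, 0.0294, -0.0215, 0, 0.3, 0, 0, 0, 0.0294, -0.0215, 0, 0.3, 0, 0, 0, 0.0294, -0.0215, 0, 0.3, 0, 0, 0, 0.0294, -0.0215, 0, 0.3, 0, 0, 0, 0.0294, -0.0215, 0, 0.3, 0, 0, 0, 0.0294, -0.0215, 0, 0.3, 0, 0, 0, 0.0294, -0.0215, 0, 0.3, 0, 0, 0, 0.0294, -0.0215, 0, 0.3, 0, 0, 0, 0.0294, -0.0215, 0, 0.3, 0, 0, 0, 0.0294, -0.0215, 0, 0.3]' --grip_force 20

```text
time_s: 1.55
tool_pos: [0.4006, -0.1487, 0.2394]
ee_rot: [[0.899, 0.438, 0.0], [0.438, -0.899, -0.0], [0.0, 0.0, -1.0]]
contact_force: [-0.3, 0.4, -1.1]
gripper_width: 0.298
grip_force: 0.0
```

Request:
jog_arm --motion '[0, 0, 0, 0.0146, -0.0226, 0.012, 0.3, 0, 0, 0, 0.0146, -0.0226, 0.012, 0.3, 0, 0, 0, 0.0146, -0.0226, 0.012, 0.3, 0, 0, 0, 0.0146, -0.0226, 0.012, 0.3, 0, 0, 0, 0.0146, -0.0226, 0.012, 0.3, 0, 0, 0, 0.0146, -0.0226, 0.012, 0.3, 0, 0, 0, 0.0146, -0.0226, 0.012, 0.3, 0, 0, 0, 0.0146, -0.0226, 0.012, 0.3, 0, 0, 0, 0.0146, -0.0226, 0.012, 0.3, 0, 0, -6.4, 0, 0, 0, 0.3]'

```text
time_s: 2.8
tool_pos: [0.4286, 0.0921, 0.1305]
ee_rot: [[0.842, 0.54, -0.002], [0.54, -0.842, 0.0], [-0.001, -0.001, -1.0]]
contact_force: [0.4, 0.3, 0.7]
gripper_width: 0.3
grip_force: 0.0
```

```bash
cat >> h.py <<'E'
def rel(tx,ty,tz,yaw=None):
    s=arm.get_state();R=np.array(s["ee_rot"]);p=np.array(s["tool_pos"])
    th=np.degrees(np.arctan2(R[1,0],R[0,0]))
    print("t",s["time_s"],"pos",np.round(p,4),"yaw",round(th,2),"tilt",np.round(R[:2,2],4),"F",np.round(s["contact_force"],1),"w",round(s["gripper_width"],3))
    print("tool delta",np.round(R.T@(np.array([tx,ty,tz])-p),4),"turn",None if yaw is None else round(th-yaw,2))
E
python3 -c "
from h import *
rel(.429,.090,.025,32.4)"
```

```text
t 2.8 pos [0.4286 0.0921 0.1305] yaw 32.67 tilt [-0.0016  0.0001] F [0.4 0.3 0.7] w 0.3
tool delta [-0.0007  0.0021  0.1055] turn 0.27
```

Request:
jog_arm --motion '[0, 0, 0.3, 0, 0.002, 0.02, 0.3, 0, 0, 0, 0, 0, 0.02, 0.3, 0, 0, 0, 0, 0, 0.02, 0.3, 0, 0, 0, 0, 0, 0.02, 0.3, 0, 0, 0, 0, 0, 0.015, 0.3, 0, 0, 0, 0, 0, 0.01, 0.3, 0, 0, 0, 0.004, 0, 0, 0.3, 0, 0, 0, 0.004, 0, 0, 0.3, 0, 0, 0, 0.004, 0, 0, 0.3, 0, 0, 0, 0.003, 0, 0, 0.3]'

```text
time_s: 4.05
tool_pos: [0.4434, 0.0971, 0.0267]
ee_rot: [[0.847, 0.532, 0.001], [0.532, -0.847, -0.0], [0.001, 0.001, -1.0]]
contact_force: [-0.5, 0.1, 0.1]
gripper_width: 0.3
grip_force: 0.0
```

Request:
jog_arm --motion '[0, 0, 0, 0.003, 0, 0, 0.3, 0, 0, 0, 0.004, 0, 0, 0.3, 0, 0, 0, 0.005, 0, 0, 0.3, 0, 0, 0, 0.006, 0, 0, 0.3, 0, 0, 0, 0.006, 0, 0, 0.3, 0, 0, 0, 0.006, 0, 0, 0.3, 0, 0, 0, 0.006, 0, 0, 0.3, 0, 0, 0, 0.005, 0, 0, 0.3, 0, 0, 0, 0.004, 0, 0, 0.3, 0, 0, 0, 0.003, 0, 0, 0.3]'

```text
time_s: 5.3
tool_pos: [0.4837, 0.1226, 0.0262]
ee_rot: [[0.847, 0.531, -0.0], [0.531, -0.847, -0.0], [-0.0, 0.0, -1.0]]
contact_force: [-0.8, -1.4, -0.6]
gripper_width: 0.303
grip_force: 0.8
```

```bash
cat >> h.py <<'E'
def pic(n,boxes):
    rows=[]
    for c,(x0,y0,x1,y1) in boxes.items():
        im=arm.get_image(c); f=im["frame"][y0:y1,x0:x1]; k=400/f.shape[1]
        print(c,"off",x0,y0,"scale",k); rows.append(cv2.resize(f,(400,int(f.shape[0]*k)),interpolation=cv2.INTER_CUBIC))
    h=max(r.shape[0] for r in rows)
    save(n,np.hstack([cv2.copyMakeBorder(r,0,h-r.shape[0],0,0,cv2.BORDER_CONSTANT) for r in rows]))
E
python3 -c "
from h import *
rel(.6102-.0414*.842,.2053-.0414*.54,.025,32.4)
pic('p1',dict(scene=(290,120,450,290),side=(230,170,390,290)))"
```

```text
t 5.3 pos [0.4837 0.1226 0.0262] yaw 32.1 tilt [-0.     -0.0001] F [-0.8 -1.4 -0.6] w 0.303
tool delta [ 0.1097 -0.0025  0.0012] turn -0.3
scene off 290 120 scale 2.5
side off 230 170 scale 2.5
```

View pics/p1.png

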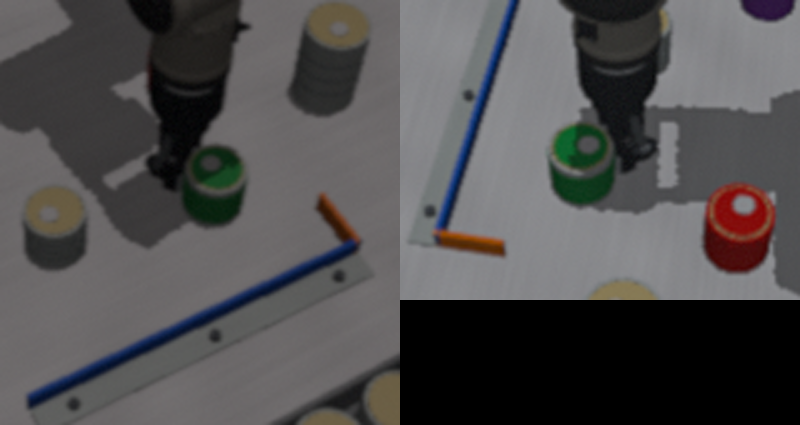

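The green can sits in the fingertip cradle, at (213,185) in the scene crop and (582,163) in the side crop. It has moved toward the corner, so I'll continue.

Request:
jog_arm --motion '[0, 0, 0, 0.004, 0, 0, 0.3, 0, 0, 0, 0.006, 0, 0, 0.3, 0, 0, 0, 0.006, -0.0005, 0, 0.3, 0, 0, 0, 0.006, -0.0005, 0, 0.3, 0, 0, 0, 0.006, -0.0005, 0, 0.3, 0, 0, 0, 0.006, -0.0005, 0, 0.3, 0, 0, 0, 0.006, -0.0005, 0, 0.3, 0, 0, 0, 0.006, 0, 0, 0.3, 0, 0, 0, 0.006, 0, 0, 0.3, 0, 0, 0, 0.004, 0, 0, 0.3]'

```text
time_s: 6.65
tool_pos: [0.53, 0.1545, 0.0262]
ee_rot: [[0.847, 0.531, 0.0], [0.531, -0.847, -0.0], [0.0, 0.0, -1.0]]
contact_force: [-2.3, -1.6, 1.9]
gripper_width: 0.301
grip_force: 1.1
```

Request:
jog_arm --motion '[0, 0, 0, 0.005, 0, 0, 0.3, 0, 0, 0, 0.006, 0, 0, 0.3, 0, 0, 0, 0.006, 0, 0, 0.3, 0, 0, 0, 0.006, 0, 0, 0.3, 0, 0, 0, 0.006, 0, 0, 0.3, 0, 0, 0, 0.005, 0, 0, 0.3, 0, 0, 0, 0.004, 0, 0, 0.3, 0, 0, 0, 0.003, 0, 0, 0.3, 0, 0, 0, 0.002, 0, 0, 0.3, 0, 0, 0, 0.001, 0, 0, 0.3]'

```text
time_s: 7.9
tool_pos: [0.567, 0.1777, 0.0263]
ee_rot: [[0.847, 0.531, -0.0], [0.531, -0.847, -0.0], [-0.0, 0.0, -1.0]]
contact_force: [-3.3, -1.8, 1.3]
gripper_width: 0.303
grip_force: 1.1
```

```bash

python3 -c "
from h import *
rel(.6102-.0414*.842,.2053-.0414*.54,.025,32.4)
pic('p2',dict(scene=(330,140,460,250),side=(220,180,350,290)))"
```

```text
t 7.9 pos [0.567  0.1777 0.0263] yaw 32.1 tilt [-0.0001 -0.0001] F [-3.3 -1.8  1.3] w 0.303
tool delta [0.0099 0.     0.0013] turn -0.3
scene off 330 140 scale 3.076923076923077
side off 220 180 scale 3.076923076923077
```

View pics/p2.png

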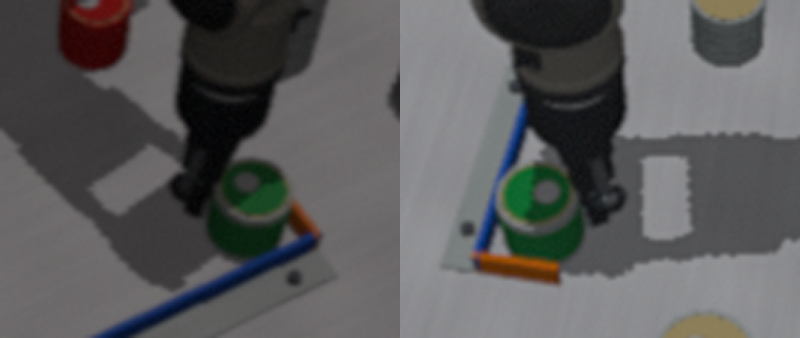

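Green is almost home, at (248,205) in the scene crop, with about 10 mm left. I'll go on in small steps and watch the force.

Request:
jog_arm --motion '[0, 0, 0, 0.001, 0, 0, 0.3, 0, 0, 0, 0.001, 0, 0, 0.3, 0, 0, 0, 0.001, 0, 0, 0.3, 0, 0, 0, 0.001, 0, 0, 0.3, 0, 0, 0, 0.001, 0, 0, 0.3, 0, 0, 0, 0.001, 0, 0, 0.3, 0, 0, 0, 0.001, 0, 0, 0.3, 0, 0, 0, 0.0005, 0, 0, 0.3, 0, 0, 0, 0, 0, 0, 0.3, 0, 0, 0, 0, 0, 0, 0.3]'

```text
time_s: 9.25
tool_pos: [0.5734, 0.1817, 0.0263]
ee_rot: [[0.847, 0.531, 0.0], [0.531, -0.847, -0.0], [0.0, 0.0, -1.0]]
contact_force: [-1.7, -0.3, 0.7]
gripper_width: 0.303
grip_force: 0.8
```

Request:
jog_arm --motion '[0, 0, 0, 0.0005, 0, 0, 0.3, 0, 0, 0, 0.0005, 0, 0, 0.3, 0, 0, 0, 0.0005, 0, 0, 0.3, 0, 0, 0, 0.0005, 0, 0, 0.3, 0, 0, 0, 0.0005, 0, 0, 0.3, 0, 0, 0, 0.0005, 0, 0, 0.3, 0, 0, 0, 0, 0, 0, 0.3, 0, 0, 0, 0, 0, 0, 0.3, 0, 0, 0, 0, 0, 0, 0.3, 0, 0, 0, 0, 0, 0, 0.3]'

```text
time_s: 10.5
tool_pos: [0.5748, 0.1824, 0.0262]
ee_rot: [[0.847, 0.532, -0.003], [0.532, -0.847, -0.001], [-0.003, -0.0, -1.0]]
contact_force: [-5.7, -5.9, 4.3]
gripper_width: 0.302
grip_force: 3.4
```

Request:
jog_arm --motion '[0, 0, 0, 0.0005, 0, 0, 0.3, 0, 0, 0, 0.0005, 0, 0, 0.3, 0, 0, 0, 0.0005, 0, 0, 0.3, 0, 0, 0, 0, 0, 0, 0.3, 0, 0, 0, 0, 0, 0, 0.3, 0, 0, 0, -0.002, 0, 0, 0.3, 0, 0, 0, -0.002, 0, 0, 0.3, 0, 0, 0, -0.002, 0, 0, 0.3, 0, 0, 0, -0.005, 0, 0, 0.3, 0, 0, 0, -0.01, 0, 0, 0.3]'

```text
time_s: 11.75
tool_pos: [0.5591, 0.1729, 0.0262]
ee_rot: [[0.847, 0.532, 0.0], [0.532, -0.847, 0.0], [0.0, 0.0, -1.0]]
contact_force: [-0.7, -0.2, 0.2]
gripper_width: 0.298
grip_force: 0.0
```

Request:
jog_arm --motion '[0, 0, 0, -0.012, 0, 0, 0.3, 0, 0, 0, -0.012, 0, 0, 0.3, 0, 0, 0, -0.012, 0, -0.005, 0.3, 0, 0, 0, -0.012, 0, -0.02, 0.3, 0, 0, 0, 0, 0, -0.03, 0.3, 0, 0, 0, 0, 0, -0.03, 0.3, 0, 0, 0, -0.03, 0, -0.03, 0.3, 0, 0, 0, -0.03, 0.03, 0, 0.3, 0, 0, 0, -0.03, 0.03, 0, 0.3, 0, 0, 0, -0.02, 0.03, 0, 0.3]'

```text
time_s: 13.0
tool_pos: [0.4722, 0.0114, 0.1418]
ee_rot: [[0.847, 0.531, 0.001], [0.531, -0.847, -0.0], [0.0, 0.0, -1.0]]
contact_force: [0.6, -0.5, 0.3]
gripper_width: 0.297
grip_force: 0.0
```

```bash

python3 -c "
from h import *
rel(.439,-.233,.12,45)
pic('p3',dict(scene=(340,140,450,240),side=(220,180,330,280)))"
```

```text
t 13.0 pos [0.4722 0.0114 0.1418] yaw 32.1 tilt [ 0.0006 -0.0002] F [ 0.6 -0.5  0.3] w 0.297
tool delta [-0.158   0.1894  0.0219] turn -12.9
scene off 340 140 scale 3.6363636363636362
side off 220 180 scale 3.6363636363636362
```

View pics/p3.png

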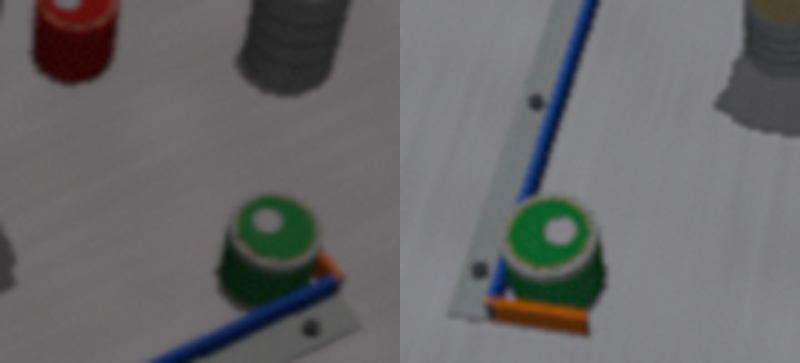

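Green stands in the corner against both faces: its top is at (275,230) in the scene crop and (552,236) in the side crop. Next I'll go behind the blue can.

Request:
jog_arm --motion '[0, 0, 0, -0.0198, 0.0237, 0.002, 0.3, 0, 0, 0, -0.0198, 0.0237, 0.002, 0.3, 0, 0, 0, -0.0198, 0.0237, 0.002, 0.3, 0, 0, 0, -0.0198, 0.0237, 0.002, 0.3, 0, 0, 0, -0.0198, 0.0237, 0.002, 0.3, 0, 0, 0, -0.0198, 0.0237, 0.002, 0.3, 0, 0, 0, -0.0198, 0.0237, 0.002, 0.3, 0, 0, 0, -0.0198, 0.0237, 0.002, 0.3, 0, 0, -6.5, 0, 0, 0, 0.3, 0, 0, -6.5, 0, 0, 0, 0.3]'

```text
time_s: 14.35
tool_pos: [0.4397, -0.2318, 0.1254]
ee_rot: [[0.704, 0.71, 0.0], [0.71, -0.704, 0.0], [0.0, 0.0, -1.0]]
contact_force: [0.0, 0.1, -0.5]
gripper_width: 0.301
grip_force: 0.0
```

```bash

python3 -c "
from h import *
S=arm.get_image('scene');D=arm.get_image('side')
k=400/110
c,s=np.cos(np.radians(-1.4)),np.sin(np.radians(-1.4))
for im,uv in((S,(340+275/k,140+230/k)),(D,(220+152/k,180+236/k))):
    p=unproj(im,uv,.062)[:2];d=p-[.644,.2375];print(p,[c*d[0]+s*d[1],-s*d[0]+c*d[1]])
rel(.439,-.233,.027,45)"
```

```text
[0.61146921 0.20204787] [np.float64(-0.03165490386618413), np.float64(-0.036236341980756516)]
[0.60617896 0.20788306] [np.float64(-0.03708614086202464), np.float64(-0.030532153373801576)]
t 14.45 pos [ 0.4398 -0.2316  0.1254] yaw 45.14 tilt [ 0.0002 -0.    ] F [ 0.3 -0.8 -0. ] w 0.3
tool delta [-0.0016  0.0004  0.0984] turn 0.14
```

Request:
jog_arm --motion '[0, 0, 0, 0, 0.0005, 0.02, 0.3, 0, 0, 0, 0, 0, 0.02, 0.3, 0, 0, 0, 0, 0, 0.02, 0.3, 0, 0, 0, 0, 0, 0.02, 0.3, 0, 0, 0, 0, 0, 0.012, 0.3, 0, 0, 0, 0, 0, 0.006, 0.3, 0, 0, 0, 0.005, 0, 0, 0.3, 0, 0, 0, 0.005, 0, 0, 0.3, 0, 0, 0, 0.005, 0, 0, 0.3, 0, 0, 0, 0.003, 0, 0, 0.3]'

```text
time_s: 15.7
tool_pos: [0.4534, -0.2195, 0.0276]
ee_rot: [[0.706, 0.709, 0.001], [0.709, -0.706, -0.0], [0.0, 0.001, -1.0]]
contact_force: [0.9, -0.1, 0.2]
gripper_width: 0.301
grip_force: 0.0
```

Request:
jog_arm --motion '[0, 0, 0, 0.003, 0, 0, 0.3, 0, 0, 0, 0.005, 0, 0, 0.3, 0, 0, 0, 0.006, 0, 0, 0.3, 0, 0, 0, 0.007, 0, 0, 0.3, 0, 0, 0, 0.007, 0, 0, 0.3, 0, 0, 0, 0.007, 0, 0, 0.3, 0, 0, 0, 0.007, 0, 0, 0.3, 0, 0, 0, 0.007, 0, 0, 0.3, 0, 0, 0, 0.006, 0, 0, 0.3, 0, 0, 0, 0.005, 0, 0, 0.3]'

```text
time_s: 16.95
tool_pos: [0.4955, -0.1769, 0.0273]
ee_rot: [[0.706, 0.708, 0.0], [0.708, -0.706, -0.0], [-0.0, 0.0, -1.0]]
contact_force: [-2.9, -1.2, 1.1]
gripper_width: 0.3
grip_force: 1.4
```

Request:
jog_arm --motion '[0, 0, 0, 0.006, 0, 0, 0.3, 0, 0, 0, 0.007, 0, 0, 0.3, 0, 0, 0, 0.007, 0, 0, 0.3, 0, 0, 0, 0.007, 0, 0, 0.3, 0, 0, 0, 0.007, 0, 0, 0.3, 0, 0, 0, 0.007, 0, 0, 0.3, 0, 0, 0, 0.007, 0, 0, 0.3, 0, 0, 0, 0.007, 0, 0, 0.3, 0, 0, 0, 0.006, 0, 0, 0.3, 0, 0, 0, 0.005, 0, 0, 0.3]'

```text
time_s: 18.2
tool_pos: [0.5421, -0.1301, 0.0273]
ee_rot: [[0.706, 0.708, -0.0], [0.708, -0.706, -0.0], [-0.0, 0.0, -1.0]]
contact_force: [-2.0, -3.0, 2.0]
gripper_width: 0.302
grip_force: 1.5
```

```bash

python3 -c "
from h import *
rel(.600-.0414*.704,-.072-.0414*.71,.027,45)
pic('p4',dict(scene=(230,160,400,300),side=(220,90,390,230)))"
```

```text
t 18.2 pos [ 0.5421 -0.1301  0.0273] yaw 45.11 tilt [-0.     -0.0001] F [-2. -3.  2.] w 0.302
tool delta [0.0406 0.0001 0.0003] turn 0.11
scene off 230 160 scale 2.3529411764705883
side off 220 90 scale 2.3529411764705883
```

View pics/p4.png

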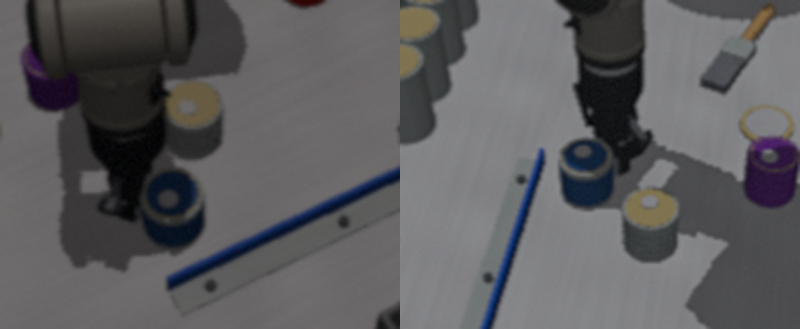

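The blue can is in the cradle at (172,207) in the scene crop, the plain can is untouched at (193,118), and the fence is clear. I'll push on to the fence line.

Request:
jog_arm --motion '[0, 0, 0, 0.004, 0, 0, 0.3, 0, 0, 0, 0.006, 0, 0, 0.3, 0, 0, 0, 0.006, 0, 0, 0.3, 0, 0, 0, 0.006, 0, 0, 0.3, 0, 0, 0, 0.006, 0, 0, 0.3, 0, 0, 0, 0.005, 0, 0, 0.3, 0, 0, 0, 0.004, 0, 0, 0.3, 0, 0, 0, 0.003, 0, 0, 0.3, 0, 0, 0, 0.0, 0, 0, 0.3, 0, 0, 0, 0, 0, 0, 0.3]'

```text
time_s: 19.55
tool_pos: [0.5703, -0.1021, 0.0274]
ee_rot: [[0.706, 0.708, 0.001], [0.708, -0.706, -0.0], [0.0, 0.0, -1.0]]
contact_force: [0.5, 0.5, -0.2]
gripper_width: 0.299
grip_force: 0.0
```

Request:
jog_arm --motion '[0, 0, 0, -0.003, 0, 0, 0.3, 0, 0, 0, -0.006, 0, 0, 0.3, 0, 0, 0, -0.012, 0, 0, 0.3, 0, 0, 0, -0.015, 0, 0, 0.3, 0, 0, 0, -0.014, 0, 0, 0.3, 0, 0, -10, 0, 0, 0, 0.3, 0, 0, -10, 0, 0, 0, 0.3, 0, 0, -10, 0, 0, 0, 0.3, 0, 0, -10, 0, 0, 0, 0.3, 0, 0, -2, 0, 0, 0, 0.3]'

```text
time_s: 20.8
tool_pos: [0.5344, -0.1381, 0.0274]
ee_rot: [[0.051, 0.999, -0.0], [0.999, -0.051, -0.0], [-0.0, -0.0, -1.0]]
contact_force: [-0.2, 0.5, -0.6]
gripper_width: 0.301
grip_force: 0.0
```

```bash
cat > seg.py <<'E'
# fit blue can from colour mask top/band bbox -> use silhouettes of dark-blue pixels near guess
from h import *
from scipy.optimize import least_squares
import sys
t=np.linspace(0,2*np.pi,120)
def disc(im,x,y,z=.062,r=.031):
    return proj(im,np.c_[x+r*np.cos(t),y+r*np.sin(t),0*t+z])
def locate(h0,h1,guess):
    out=[]
    for n in("scene","side"):
        im=arm.get_image(n);hsv=cv2.cvtColor(np.ascontiguousarray(im["frame"]),cv2.COLOR_RGB2HSV)
        m=cv2.inRange(hsv,(h0,100,30),(h1,255,255))
        roi=np.zeros_like(m);P=np.r_[disc(im,*guess,.0,.05),disc(im,*guess,.062,.05)]
        cv2.fillConvexPoly(roi,cv2.convexHull(P.astype(np.float32)).astype(int),255)
        v,u=np.nonzero(m&roi);out.append((im,u.min(),u.max(),v.max(),v.min(),len(u)))
    return out
def main(h0,h1,g):
    obs=locate(h0,h1,g)
    def f(p):
        r=[]
        for im,u0,u1,v1,v0,n in obs:
            q=np.r_[disc(im,*p,0.,.033),disc(im,*p,.062,.033)]
            r+=[q[:,0].min()-u0,q[:,0].max()-u1]
        return r
    s=least_squares(f,g);print(h0,[o[1:] for o in obs]);d=s.x-[.644,.2375];c,sn=np.cos(np.radians(-1.4)),np.sin(np.radians(-1.4))
    print("pos",np.round(s.x,4),"fence frame",np.round([c*d[0]+sn*d[1],-sn*d[0]+c*d[1]],4),"res",np.round(s.fun,1))
if __name__=="__main__": main(*map(int,sys.argv[1:3]),[float(sys.argv[3]),float(sys.argv[4])])
E
python3 -c "
from h import *
rel(.600,-.072-.0614,.027,87.2)"; python3 seg.py 50 75 .6102 .2053
python3 - <<'E'
from h import *
pic('p5',dict(scene=(270,140,440,290),side=(220,110,390,280)))
E
```

```text
t 20.8 pos [ 0.5344 -0.1381  0.0274] yaw 87.08 tilt [-0.     -0.0001] F [-0.2  0.5 -0.6] w 0.301
tool delta [0.008  0.0653 0.0004] turn -0.12
50 [(np.int64(401), np.int64(425), np.int64(223), np.int64(195), 353), (np.int64(250), np.int64(275), np.int64(263), np.int64(235), 410)]
pos [0.6088 0.2   ] fence frame [-0.0342 -0.0383] res [-2.6  2.5 -2.2  2.4]
scene off 270 140 scale 2.3529411764705883
side off 220 110 scale 2.3529411764705883
```

View pics/p5.png

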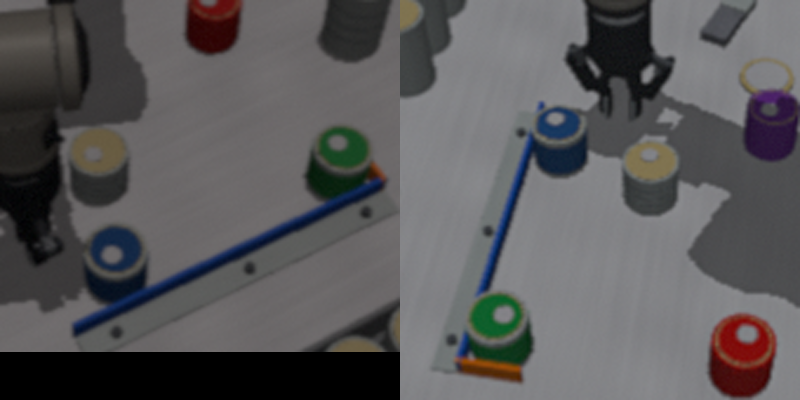

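Blue stands near the fence at (115,263) in the scene crop, with green in the corner at (340,160) and the plain can untouched. The hand now goes behind blue to push it along the fence.

Request:
jog_arm --motion '[0, 0, 0, 0, 0.012, 0, 0.3, 0, 0, 0, 0, 0.013, 0, 0.3, 0, 0, 0, 0, 0.013, 0, 0.3, 0, 0, 0, 0, 0.012, 0, 0.3, 0, 0, 0, 0, 0.012, 0, 0.3, 0, 0, 0, 0.003, 0, 0, 0.3, 0, 0, 0, 0.006, 0, 0, 0.3, 0, 0, 0, 0.006, 0, 0, 0.3, 0, 0, 0, 0.005, 0, 0, 0.3, 0, 0, 0, 0.004, 0, 0, 0.3]'

```text
time_s: 22.25
tool_pos: [0.5979, -0.1162, 0.0274]
ee_rot: [[0.05, 0.999, 0.0], [0.999, -0.05, -0.0], [-0.0, 0.0, -1.0]]
contact_force: [-0.8, -0.3, -0.3]
gripper_width: 0.302
grip_force: 0.0
```

Request:
jog_arm --motion '[0, 0, 0, 0.003, 0, 0, 0.3, 0, 0, 0, 0.005, 0, 0, 0.3, 0, 0, 0, 0.006, 0, 0, 0.3, 0, 0, 0, 0.007, 0, 0, 0.3, 0, 0, 0, 0.007, 0, 0, 0.3, 0, 0, 0, 0.007, 0, 0, 0.3, 0, 0, 0, 0.007, 0, 0, 0.3, 0, 0, 0, 0.007, 0, 0, 0.3, 0, 0, 0, 0.006, 0, 0, 0.3, 0, 0, 0, 0.005, 0, 0, 0.3]'

```text
time_s: 23.5
tool_pos: [0.601, -0.0564, 0.0273]
ee_rot: [[0.05, 0.999, 0.0], [0.999, -0.05, -0.0], [-0.0, 0.0, -1.0]]
contact_force: [-0.6, -2.8, 1.4]
gripper_width: 0.3
grip_force: 1.1
```

Request:
jog_arm --motion '[0, 0, 0, 0.005, 0, 0, 0.3, 0, 0, 0, 0.006, 0, 0, 0.3, 0, 0, 0, 0.007, 0, 0, 0.3, 0, 0, 0, 0.007, 0, 0, 0.3, 0, 0, 0, 0.007, 0, 0, 0.3, 0, 0, 0, 0.007, 0, 0, 0.3, 0, 0, 0, 0.007, 0, 0, 0.3, 0, 0, 0, 0.006, 0, 0, 0.3, 0, 0, 0, 0.005, 0, 0, 0.3, 0, 0, 0, 0.004, 0, 0, 0.3]'

```text
time_s: 24.75
tool_pos: [0.604, 0.0044, 0.0273]
ee_rot: [[0.05, 0.999, -0.0], [0.999, -0.05, -0.0], [-0.0, -0.0, -1.0]]
contact_force: [-0.1, -3.5, 2.6]
gripper_width: 0.304
grip_force: 1.7
```

```bash

python3 -c "
from h import *
rel(.6086,.1393-.0414,.027,87.2)"
```

```text
t 24.75 pos [0.604  0.0044 0.0273] yaw 87.11 tilt [-0.0002 -0.0002] F [-0.1 -3.5  2.6] w 0.304
tool delta [ 0.0936 -0.0001  0.0003] turn -0.09
```

Request:
jog_arm --motion '[0, 0, 0, 0.005, 0, 0, 0.3, 0, 0, 0, 0.006, 0.0003, 0, 0.3, 0, 0, 0, 0.006, 0.0003, 0, 0.3, 0, 0, 0, 0.007, 0.0003, 0, 0.3, 0, 0, 0, 0.007, 0.0003, 0, 0.3, 0, 0, 0, 0.007, 0.0003, 0, 0.3, 0, 0, 0, 0.007, 0.0003, 0, 0.3, 0, 0, 0, 0.006, 0.0002, 0, 0.3, 0, 0, 0, 0.005, 0, 0, 0.3, 0, 0, 0, 0.004, 0, 0, 0.3]'

```text
time_s: 26.0
tool_pos: [0.6057, 0.0628, 0.0265]
ee_rot: [[0.05, 0.999, -0.008], [0.999, -0.05, -0.002], [-0.003, -0.008, -1.0]]
contact_force: [-10.3, -10.6, 5.9]
gripper_width: 0.3
grip_force: 6.5
```

Request:
jog_arm --motion '[0, 0, 0, 0.004, 0, 0, 0.3, 0, 0, 0, 0.004, 0, 0, 0.3, 0, 0, 0, 0.004, 0, 0, 0.3, 0, 0, 0, 0.004, 0, 0, 0.3, 0, 0, 0, 0.003, 0, 0, 0.3, 0, 0, 0, 0.003, 0, 0, 0.3, 0, 0, 0, 0.002, 0, 0, 0.3, 0, 0, 0, 0.001, 0, 0, 0.3, 0, 0, 0, 0.001, 0, 0, 0.3, 0, 0, 0, 0, 0, 0, 0.3]'

```text
time_s: 27.25
tool_pos: [0.6065, 0.0885, 0.0262]
ee_rot: [[0.05, 0.999, -0.009], [0.999, -0.05, -0.003], [-0.003, -0.009, -1.0]]
contact_force: [-11.8, -10.4, 5.4]
gripper_width: 0.299
grip_force: 6.2
```

Blue is now sliding firmly against the fence, with about 11 N sideways. I'll ease the side pressure slightly and finish in small steps.

Request:
jog_arm --motion '[0, 0, 0, 0.001, -0.001, 0, 0.3, 0, 0, 0, 0.001, -0.0005, 0, 0.3, 0, 0, 0, 0.001, 0, 0, 0.3, 0, 0, 0, 0.001, 0, 0, 0.3, 0, 0, 0, 0.001, 0, 0, 0.3, 0, 0, 0, 0.001, 0, 0, 0.3, 0, 0, 0, 0.001, 0, 0, 0.3, 0, 0, 0, 0.0005, 0, 0, 0.3, 0, 0, 0, 0, 0, 0, 0.3, 0, 0, 0, 0, 0, 0, 0.3]'

```text
time_s: 28.5
tool_pos: [0.6066, 0.097, 0.0262]
ee_rot: [[0.05, 0.999, -0.007], [0.999, -0.05, -0.001], [-0.002, -0.007, -1.0]]
contact_force: [-6.3, -5.6, 2.4]
gripper_width: 0.304
grip_force: 3.9
```

Request:
jog_arm --motion '[0, 0, 0, 0.0005, 0, 0, 0.3, 0, 0, 0, 0.0005, 0, 0, 0.3, 0, 0, 0, 0.0005, 0, 0, 0.3, 0, 0, 0, 0.0005, 0, 0, 0.3, 0, 0, 0, 0, 0, 0, 0.3, 0, 0, 0, 0, 0, 0, 0.3, 0, 0, 0, 0, 0, 0, 0.3, 0, 0, 0, 0, 0, 0, 0.3, 0, 0, 0, 0, 0, 0, 0.3, 0, 0, 0, 0, 0, 0, 0.3]'

```text
time_s: 29.75
tool_pos: [0.6066, 0.0975, 0.0261]
ee_rot: [[0.05, 0.999, -0.007], [0.999, -0.05, -0.003], [-0.003, -0.007, -1.0]]
contact_force: [-7.4, -13.4, 1.6]
gripper_width: 0.301
grip_force: 6.1
```

Motion stalled at the expected spot with 13 N along the row, so blue is against green. I'll back off and lift.

Request:
jog_arm --motion '[0, 0, 0, -0.001, 0, 0, 0.3, 0, 0, 0, -0.001, 0, 0, 0.3, 0, 0, 0, -0.002, 0, 0, 0.3, 0, 0, 0, -0.003, 0, 0, 0.3, 0, 0, 0, -0.006, 0, 0, 0.3, 0, 0, 0, -0.01, 0, 0, 0.3, 0, 0, 0, -0.012, 0, 0, 0.3, 0, 0, 0, -0.012, 0, 0, 0.3, 0, 0, 0, -0.008, 0, -0.005, 0.3, 0, 0, 0, 0, 0, -0.02, 0.3]'

```text
time_s: 31.0
tool_pos: [0.6058, 0.0435, 0.0518]
ee_rot: [[0.052, 0.999, -0.002], [0.999, -0.052, 0.0], [-0.0, -0.002, -1.0]]
contact_force: [0.2, 0.0, 0.4]
gripper_width: 0.3
grip_force: 0.0
```

Request:
jog_arm --motion '[0, 0, 0, 0, 0, -0.03, 0.3, 0, 0, 0, 0, 0, -0.03, 0.3, 0, 0, 0, 0, -0.01, -0.03, 0.3, 0, 0, 0, -0.03, -0.01, 0, 0.3, 0, 0, 0, -0.03, -0.02, 0, 0.3, 0, 0, 0, -0.03, -0.02, 0, 0.3, 0, 0, 0, -0.03, -0.02, 0, 0.3, 0, 0, 0, -0.02, -0.01, 0, 0.3, 0, 0, 0, -0.01, 0, 0, 0.3, 0, 0, 0, 0, 0, 0, 0.3]'

```text
time_s: 32.25
tool_pos: [0.5096, -0.1012, 0.1426]
ee_rot: [[0.052, 0.999, 0.001], [0.999, -0.052, -0.0], [-0.0, 0.001, -1.0]]
contact_force: [-0.9, 0.3, -0.4]
gripper_width: 0.304
grip_force: 0.0
```

```bash

python3 -c "
from h import *
rel(.6086,.1393-.0414,.027,87.2)
pic('p6',dict(scene=(330,150,450,270),side=(220,160,340,280)))"
```

```text
t 32.25 pos [ 0.5096 -0.1012  0.1426] yaw 87.04 tilt [ 0.001  -0.0002] F [-0.9  0.3 -0.4] w 0.304
tool delta [0.2039 0.0884 0.1157] turn -0.16
scene off 330 150 scale 3.3333333333333335
side off 220 160 scale 3.3333333333333335
```

View pics/p6.png

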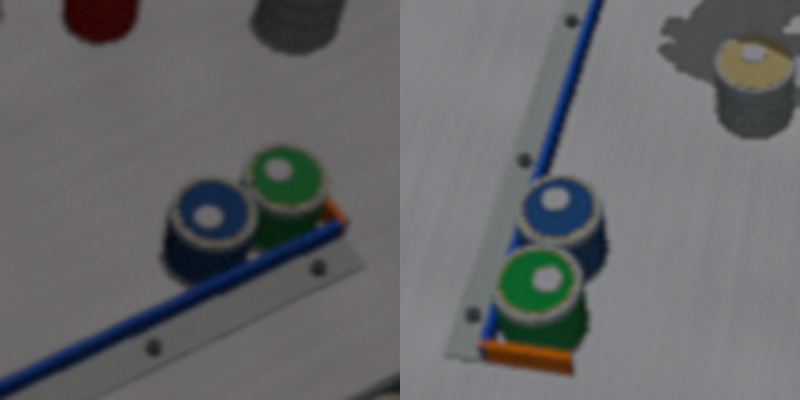

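Blue, at (212,214) in the scene crop, stands against both the fence and green at (286,180). The side crop agrees, with blue at (561,214) and green at (538,284). A quick numeric check comes before handing in.

```bash

python3 -c "
from h import *
S=arm.get_image('scene');D=arm.get_image('side');k=400/120
c,s=np.cos(np.radians(-1.4)),np.sin(np.radians(-1.4))
for im,x,y,L in((S,330,150,((286,182),(212,215))),(D,220,160,((138.5,283),(161.5,213)))):
    for u,v in L:
        d=unproj(im,(x+u/k,y+v/k),.062)[:2]-[.644,.2375];print(np.round([c*d[0]+s*d[1],-s*d[0]+c*d[1]],4))
"
```

```text
[-0.028  -0.0382]
[-0.0289 -0.1044]
[-0.0365 -0.0304]
[-0.0378 -0.0935]
```

```bash
python3 -c "
from station import arm
print(arm.close_job())"
```

```text
the job is handed in; nothing more can be done
None
```

The green can stands in the corner against the fence and the end stop, the blue can stands against the fence and green in line, the hand is clear, and the job was handed in at about 32 s.

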